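# Carry a matched pair of parallels from the covered stand to the work support

### The arm

A 6-joint arm with a two-finger parallel gripper is mounted at the origin on a cart in front of the work surface, level with it; the furniture and walls round the work are solid. World frame = base frame: x ahead of the robot, y to its left, z up, the work surface at z = 0. Lengths are in m, angles in rad, forces in N, time in s.
With the tool pointing down it reaches from about 0.275 to 0.875 m from the base axis. Payload 12.5 kg.
Tool frame: the origin (TCP) lies on the centre line of the jaws, within the pads' length; the fingertips stand 17 mm ahead of it and the grasp point (between the pads) lies 2 mm behind it; x points along the fingers, z is the direction in which the jaws open and shut, and the axes are right-handed (so a half turn about x gives the same grasp; the last joint's range is limited). The gripper opens to 85 mm and grips with 20 to 120 N. Pads are 22 mm wide; open, the fingers measure 114 mm over their backs; the gripper's body (76 mm by 85 mm) begins 54 mm behind the grasp point. The pads swing forward as they close: fully open they stand 13 mm farther back than shut.
Start: joints at [1.231, 0.351, 1.652, -0, 1.139, -0.085], TCP at [0.139, 0.532, 0.248] pointing down, gripper open.
Joint ranges: [-2.75, 2.75], [-0.79, 2.1], [0.01, 2.65], [-1.57, 4.71], [0.07, 3.14], [-2.87, 2.87]. Speed limits (rad/s): [2.22, 2.22, 2.79, 3.14, 3.14, 3.14].

### API

Orientations are given as a unit quaternion [x, y, z, w].
In Python, from workcell import r gives the robot as it stands. The module is installed in compiled form; this text tells all that it offers. Calls block until the motion is done:
- r.move_ptp(position, orientation): joint-space move of the TCP to a pose.
- r.line_to(position, attitude=None, feed=0.15, contact_N=None): straight line of the TCP; attitude=None keeps the orientation; feed is the mean speed in m/s. With contact_N (N) it stops when the force on the tool has changed by that much, and returns True; else False.
- r.set_joints(angles): joint-space move.
- r.gripper_to(opening, squeeze=None): finger opening in m; squeeze is the grip in N (None keeps the last); returns when the fingers have stopped.
- r.pause(seconds).
- r.solve_ik(position, orientation): joint angles nearest the present ones, or None.
- r.get_state(): the state.
- r.camera(name): name is "scene" or "top" or "wrist"; returns the picture (400x640x3 uint8, red, green, blue); there is no depth.
- r.get_calibration(name): a dict with "fx", "fy", "cx", "cy" (pixels), "R" (3x3) and "t" (3): a world point X has camera coordinates R X + t. Camera axes: x right, y down, z forward; pixel columns grow to the right and rows downward; lengths in m; the calibration is good to about 2 mm. The wrist camera is an equidistant fisheye: a pixel r from the principal point sees the ray r / f radians off the axis. A picture is of the moment at which its call begins: read the wrist's pose just before it. get_calibration takes no time and is no camera call; for the wrist camera it gives the pose at the moment of the call.
A pose or a line that the arm cannot do raises r.IKError and nothing moves.
- r.hand_in(): hands the job in, once; it reports no verdict.
The state is a dict: "time": time; "qpos": joint angles; "joint_velocities": joint speeds; "joint_torque": joint torques, N m; "ee_pos": TCP position; "eef_rot": TCP orientation; "contact_force": force on the tool from outside, world axes, zero at the start; "wrist_torque": the same for the moment, N m; "width": finger opening in m.
Only numpy, scipy, OpenCV 4.12 (cv2) and the standard library are available. Lean on these libraries where they do the work, as an engineer would, in place of code of your own. Each camera call takes 0.05 s, during which the arm holds its last target.

### The job

Push the blue two-panel dust cover of the sloping stand up the slope until its panels are folded flat against each other, and leave it folded. Then take both steel parallels out together in one grasp, carry them over as a pair and set them down gently on edge on the aluminium top of the green support, letting go only once they stand on it, side by side and touching along the red line, with the far ends of both pushed up flush against the dark end stop. Leave the other things on the bench where they are.

Things in the scene. Friction and masses are not known exactly. Their poses are not given: they have to be found in the camera images.
- stand: grey stand fixed to the bench, 166 mm wide, on either side of the robot; origin under its middle at bench level, x horizontal, away from the robot, y left, z up. Its deck rises at 25 degrees from level along x, so a tool square to it leans back 25 degrees. Deck 185 mm up the slope, 150 mm wide; side rails stand 36 mm off it, their inner faces 75 mm left and right of the middle.
- stand_deck (a point): point on the deck's surface, in the middle of its width, 58 mm above the bench; axes level, as the stand's. The deck runs from 80 mm below to 105 mm above it, measured along the slope. The bars lie side by side along the middle, under the cover.
- cover_hinge (a point): middle of the hinge line of the dust cover, across the stand's high end: 98 mm up the slope from the deck point and 40 mm off the deck (square to it)
- cover_foot (a point): middle of the cover's free lower edge, an 8 mm steel rod with a 12 mm lip square to the panel. Two blue panels, each 72 x 158 mm; the upper turns on the hinge line, the lower on its edge; a linkage keeps the foot on a line parallel to the deck, 40 mm off it (12 mm over the bars), while the ridge rises. Pushed up the slope at the lip with 1 to 4 N it folds and stays; folded it stands 72 mm tall at the hinge, square to the deck.
- cover_a (a joint): angle of the upper cover panel to the deck (rad): 0 = cover spread flat; starts 0.5 to 0.9 (a low tent over the bars); 1.53 = end of travel, panels against each other; folded above 1.40. When folded the foot is within about 25 mm of the hinge line.
- bar_a_mid (a point): centre of bar a. Ground steel bar (machinist's parallel), 120 mm long (x), 12 thick (y), 28 tall (z), 0.2 to 0.35 kg, on its 12 mm edge on the sloping deck, length up the slope, against a 12 mm high black stop at its lower end. Its inner side is 2 to 8 mm right of the stand's middle.
- bar_b_mid (a point): centre of bar b, a bar like a; its inner side is 2 to 8 mm left of the stand's middle, and it lies 8 mm farther up the slope than a. So there is a gap of 4 to 16 mm between them, their ends are not level, and fingers closing across both (y) slide them together to 24 mm.
- lift_table: green support fixed to the bench; origin at the centre of its foot, x away from the robot toward its end stop, y left, z up. A column carries a level aluminium plate 170 (x) x 110 mm, 10 thick, centred over the origin. The plate's upper face is 75 to 115 mm above the bench: locked at a new height each time and not reported, look or feel for it. The red line is y = 0.
- stop_line (a point): point on the support's foot, at bench level, straight below the middle of the end stop's face, 73 mm from the origin along the support's x. The dark stop is 18 mm high over the plate and 90 mm wide. Sliding both bars on the plate takes 3 to 7 N. Bars flush with it have centres 60 mm nearer the robot than this point.
- rivet_tin: bystander: round blue tin, 61 mm across, 37 mm high, origin at its underside; leave in place
- marker: bystander: white and red marker, 127 mm long along y, 17 mm thick, origin at its underside; leave in place
- cup_brush: bystander: wire cup brush, 62 mm wide, 58 mm high, origin at its underside; leave in place
- v_block: bystander: steel V block 60x50x34 mm, origin at its underside; leave in place
- chisel: bystander: cold chisel, 170 mm long along y, 17 mm thick, behind the tin, origin at its underside; leave in place

How it is judged:
By the outcome, as a careful person would: the job done as asked, in the order asked, and still so for the second after the job is handed in, with the robot touching nothing.
It also fails if it takes over 67 s, if anything falls off the work surface, if the arm or the gripper's body presses on something with over 40 N, if the wrist force passes 120 N, or if a joint passes its speed limit or range.

## Working session

There is one attempt and no reset: what is moved stays moved. The work goes in short steps, each a Python script; the robot and the scene stay as the last script left them, time stands still between calls to the robot, and variables do not carry over. Pictures are saved under pics/ and viewed, and the job is handed in when it is done.

```bash
mkdir -p pics; ls; python3 - <<'E'
from workcell import r
import cv2,numpy as np
s=r.get_state(); print({k:np.round(v,3).tolist() for k,v in s.items()})
for n in ["scene","top","wrist"]:
    c=r.get_calibration(n); print(n,{k:np.round(v,4).tolist() for k,v in c.items()})
    im=r.camera(n); cv2.imwrite(f"pics/{n}0.png",im[:,:,::-1])
E
```

```text
pics
{'time': 0.0, 'qpos': [1.231, 0.351, 1.652, 0.0, 1.139, -0.085], 'joint_velocities': [-0.001, 0.001, 0.001, 0.0, -0.0, -0.002], 'joint_torque': [0.001, -50.61, -29.14, -0.0, 0.005, 0.0], 'ee_pos': [0.138, 0.532, 0.248], 'eef_rot': [-0.433, 0.56, 0.432, 0.559], 'contact_force': [-0.234, 0.541, 0.738], 'wrist_torque': [-0.018, -0.047, -0.013], 'width': 0.085}
scene {'fx': 422.1376, 'fy': 422.1376, 'cx': 319.8157, 'cy': 204.9797, 'R': [[0.4545, -0.8908, -0.0006], [-0.4027, -0.2049, -0.8921], [0.7945, 0.4057, -0.4519]], 't': [-0.3105, 0.2993, 0.7985]}
top {'fx': 507.7255, 'fy': 507.7255, 'cx': 316.0129, 'cy': 204.3541, 'R': [[0.0204, -0.9998, 0.0049], [-0.9895, -0.0208, -0.1434], [0.1434, -0.0019, -0.9897]], 't': [-0.0605, 0.5508, 1.3852]}
wrist {'fx': 309.7069, 'fy': 309.7069, 'cx': 314.214, 'cy': 200.1224, 'R': [[0.2534, 0.9674, -0.0003], [0.9207, -0.241, 0.3069], [0.2968, -0.0781, -0.9518]], 't': [-0.5494, -0.0389, 0.3795]}
```

View pics/scene0.png

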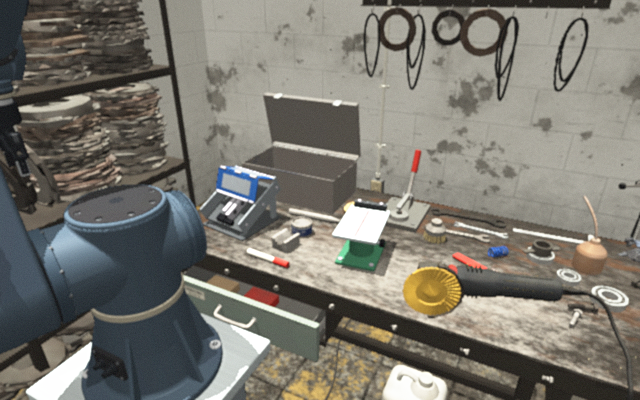

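View pics/top0.png

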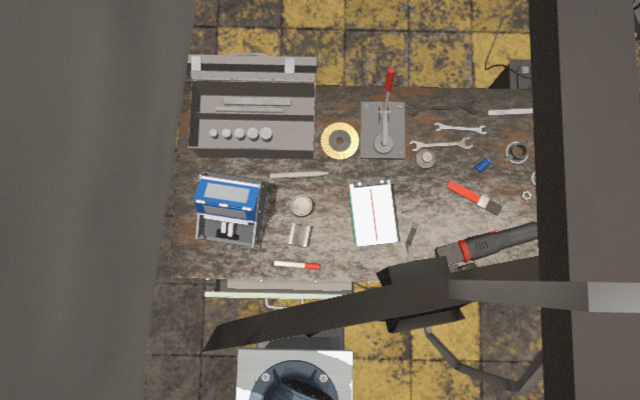

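View pics/wrist0.png

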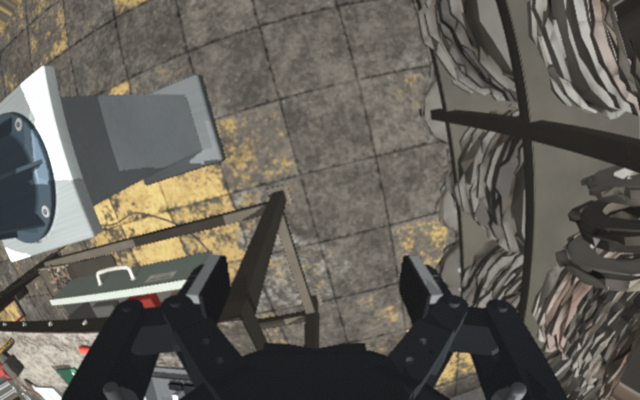

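Scene view: the stand with the blue cover is at about (240,200) and the green support with its white plate at about (362,225). In the top view they are at (228,210) and (373,213). I'll zoom in on both.

```bash
python3 - <<'E'
import cv2
a=cv2.imread("pics/top0.png")
cv2.imwrite("pics/t_st.png",cv2.resize(a[165:255,185:275],None,fx=6.6,fy=6.6,interpolation=cv2.INTER_CUBIC))
cv2.imwrite("pics/t_su.png",cv2.resize(a[165:255,335:425],None,fx=6.6,fy=6.6,interpolation=cv2.INTER_CUBIC))
a=cv2.imread("pics/scene0.png")
cv2.imwrite("pics/s_all.png",cv2.resize(a[155:275,195:355],None,fx=5,fy=5,interpolation=cv2.INTER_CUBIC))
cv2.imwrite("pics/s_su.png",cv2.resize(a[180:280,315:435],None,fx=6,fy=6,interpolation=cv2.INTER_CUBIC))
E
```

```text
(no output)
```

View pics/t_st.png

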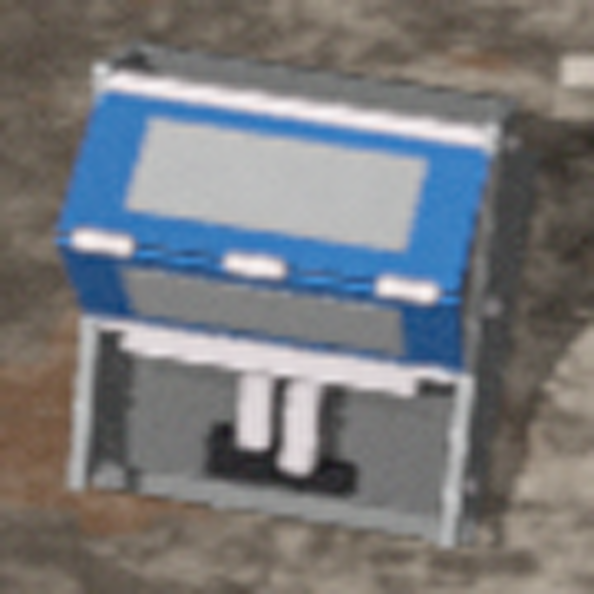

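View pics/t_su.png

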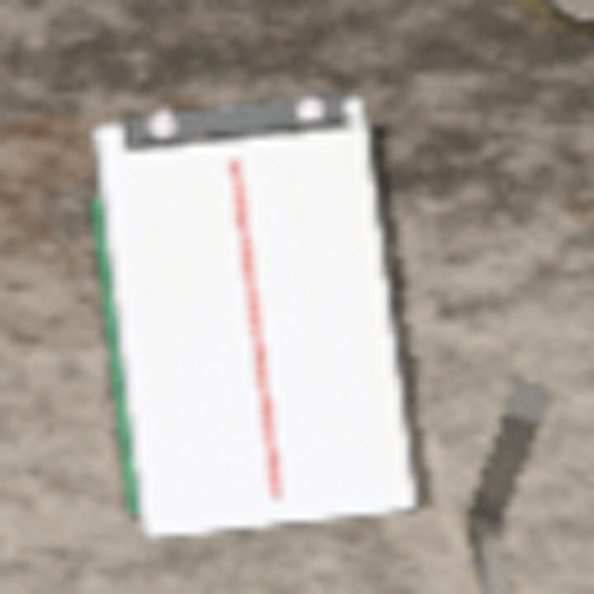

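View pics/s_all.png

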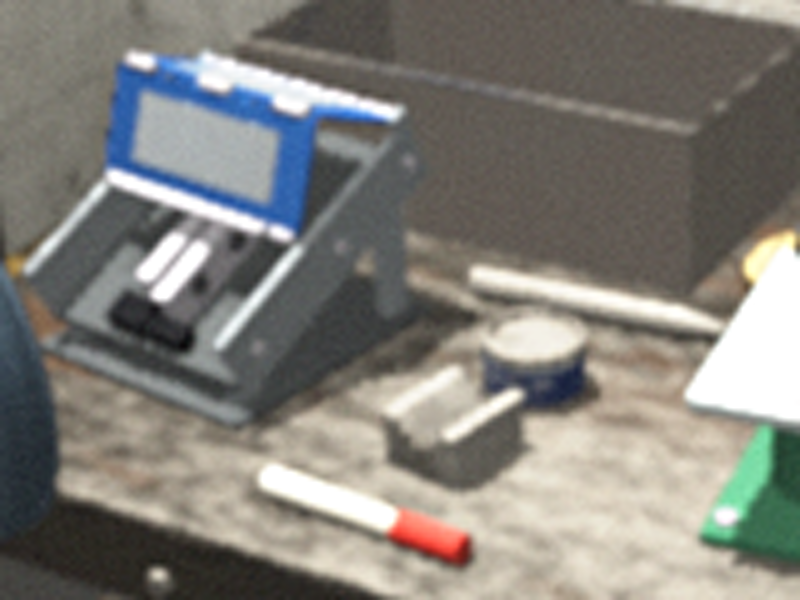

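View pics/s_su.png

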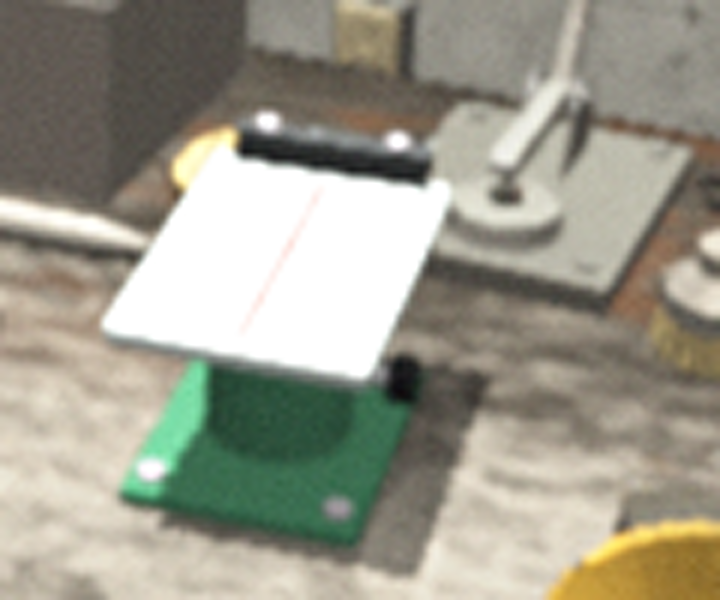

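The plate corners show in both views. In the stand crop I can see the hinge rod, the ridge, the foot rod and the two bar tops. Next I get a first estimate by ray casting.

```bash
cat > h.py <<'E'
import numpy as np, cv2
from workcell import r
from scipy.spatial.transform import Rotation as Rot
def ray(c,px):
    R=np.array(c["R"]);t=np.array(c["t"])
    d=np.array([(px[0]-c["cx"])/c["fx"],(px[1]-c["cy"])/c["fy"]])
    if c.get("fish"):
        a=np.hypot(*d); v=np.array([*(d/a*np.sin(a)),np.cos(a)])
    else: v=np.array([*d,1.])
    return -R.T@t, R.T@(v/np.linalg.norm(v))
def onz(c,px,z):
    o,d=ray(c,px); return o+d*(z-o[2])/d[2]
def tri(c1,p1,c2,p2):
    A=np.zeros((3,3));b=np.zeros(3);rs=[ray(c1,p1),ray(c2,p2)]
    for o,d in rs:
        P=np.eye(3)-np.outer(d,d);A+=P;b+=P@o
    X=np.linalg.solve(A,b)
    return X,[np.linalg.norm((np.eye(3)-np.outer(d,d))@(X-o)) for o,d in rs]
def proj(c,X):
    v=np.array(c["R"])@X+np.array(c["t"])
    if c.get("fish"):
        a=np.arctan2(np.hypot(v[0],v[1]),v[2]); u=v[:2]/np.hypot(v[0],v[1])*a
    else: u=v[:2]/v[2]
    return np.array([c["cx"]+c["fx"]*u[0],c["cy"]+c["fy"]*u[1]])
def att(yaw,lean):
    # tool x axis = down into a deck rising along +x(yaw) by lean; jaws (z) along y
    x=np.array([np.sin(lean),0,-np.cos(lean)]); z=np.array([0,1.,0]); y=np.cross(z,x)
    M=Rot.from_euler('z',yaw).as_matrix()@np.stack([x,y,z],1)
    return Rot.from_matrix(M).as_quat()
E
python3 - <<'E'
from h import *
T=r.get_calibration("top");S=r.get_calibration("scene")
np.set_printoptions(precision=4,suppress=True)
tc=[(357,246),(397.9,241.8),(389.1,179.8),(349.4,184.4)];sc=[(332.5,234.2),(377,243),(390,210.8),(350.3,204.2)]
for a,b in zip(tc,sc): print(tri(T,a,S,b))
a=onz(T,(200.9,176.8),.1357);b=onz(T,(260.3,185.5),.1357);print(a,b,np.linalg.norm(a-b),np.degrees(np.arctan2(-(a-b)[0],(a-b)[1])))
E
```

```text
(array([ 0.4344, -0.1611,  0.096 ]), [np.float64(0.000719881492995951), np.float64(0.0007198814929958793)])
(array([ 0.4481, -0.271 ,  0.0941]), [np.float64(0.0012327994169393426), np.float64(0.0012327994169393482)])
(array([ 0.6157, -0.2469,  0.0964]), [np.float64(0.0009616559650667359), np.float64(0.0009616559650665916)])
(array([ 0.5997, -0.138 ,  0.0989]), [np.float64(0.00018555436106550843), np.float64(0.00018555436106543243)])
[0.605  0.2556 0.1357] [0.585  0.0985 0.1357] 0.15841645957276843 -7.231576649672386
```

Plate is about 0.096 m up with its centre near (0.525, -0.204) and yaw about +8°. The stand's hinge is near (0.595, 0.177), yaw about -7°. Next I'll look closer with the wrist camera.

```bash
python3 - <<'E'
from h import *
np.set_printoptions(precision=4,suppress=True)
W=r.get_calibration("wrist");s=r.get_state()
M=Rot.from_quat(s["eef_rot"]).as_matrix();R=np.array(W["R"]);o=-R.T@np.array(W["t"])
print(M);print("cam in tool",M.T@(o-s["ee_pos"]));print("cam axes in tool (cols)",M.T@R.T)
y=np.radians(-7.3)
for lean in (0,25,35,45,55):
  for flip in (0,1):
    q=(Rot.from_quat(att(y,np.radians(lean)))*Rot.from_euler('x',np.pi*flip)).as_quat()
    print(lean,flip,[r.solve_ik(p,q) for p in ([.40,.2,.25],[.45,.195,.13],[.55,.18,.16])])
E
```

```text
[[-0.0003 -0.9677  0.2521]
 [-0.0008  0.2521  0.9677]
 [-1.      0.0001 -0.0009]]
cam in tool [-0.1251  0.0787 -0.0003]
cam axes in tool (cols) [[-0.0007 -0.3069  0.9517]
 [-0.0014 -0.9517 -0.3069]
 [ 1.     -0.0015  0.0003]]
0 0 [array([ 0.3595,  0.16  ,  1.9007, -0.    ,  1.081 , -1.0839]), array([ 0.314 ,  0.4113,  1.907 , -0.    ,  0.8233, -1.1294]), array([ 0.2358,  0.5047,  1.6559, -0.    ,  0.981 , -1.2075])]
0 1 [array([ 0.3595,  0.16  ,  1.9007, -0.    ,  1.081 ,  2.0577]), array([ 0.314 ,  0.4113,  1.907 , -0.    ,  0.8233,  2.0122]), array([ 0.2358,  0.5047,  1.6559, -0.    ,  0.981 ,  1.9341])]
25 0 [array([ 0.4965,  0.0323,  2.1101, -0.4045,  0.6781, -0.6709]), array([ 0.4265,  0.3275,  2.1317, -0.6497,  0.3763, -0.4449]), array([ 0.3131,  0.3934,  1.9135, -0.4097,  0.4695, -0.7975])]
25 1 [array([ 0.4965,  0.0323,  2.1101, -0.4045,  0.6781,  2.4707]), array([ 0.4265,  0.3275,  2.1317, -0.6497,  0.3763,  2.6967]), array([ 0.3131,  0.3934,  1.9135, -0.4097,  0.4695,  2.3441])]
35 0 [array([ 0.5621,  0.0152,  2.1919, -0.7447,  0.5685, -0.3164]), array([ 0.4795,  0.3368,  2
[... 229 characters left out ...]
, None]
45 0 [array([ 0.6296,  0.026 ,  2.2689, -1.1994,  0.5482,  0.1609]), array([0.5339, 0.3784, 2.2778, 4.3519, 0.4826, 0.9055]), array([0.3843, 0.401 , 2.0859, 4.5452, 0.3588, 0.5564])]
45 1 [None, array([ 0.5339,  0.3784,  2.2778,  4.3519,  0.4826, -2.2361]), array([ 0.3843,  0.401 ,  2.0859,  4.5452,  0.3588, -2.5852])]
55 0 [array([0.6942, 0.0707, 2.338 , 4.661 , 0.6443, 0.6168]), array([0.586 , 0.4546, 2.3291, 4.0967, 0.7163, 1.2142]), array([0.4182, 0.4473, 2.1514, 4.0929, 0.5494, 1.0315])]
55 1 [array([ 0.6942,  0.0707,  2.338 ,  4.661 ,  0.6443, -2.5248]), array([ 0.586 ,  0.4546,  2.3291,  4.0967,  0.7163, -1.9274]), array([ 0.4182,  0.4473,  2.1514,  4.0929,  0.5494, -2.1101])]
```

```bash
python3 - <<'E'
from h import *
import json
y=np.radians(-7.3)
r.move_ptp([.45,.195,.30],att(y,0))
W=r.get_calibration("wrist");im=r.camera("wrist");cv2.imwrite("pics/w1.png",im[:,:,::-1])
json.dump({k:np.array(v).tolist() for k,v in W.items()},open("w1.json","w"))
r.gripper_to(.06)
s=r.get_state();print(s["time"],s["width"],s["ee_pos"])
E
```

```text
2.2667 0.06003855471306742 [0.44993383 0.19514682 0.29996103]
```

View pics/w1.png

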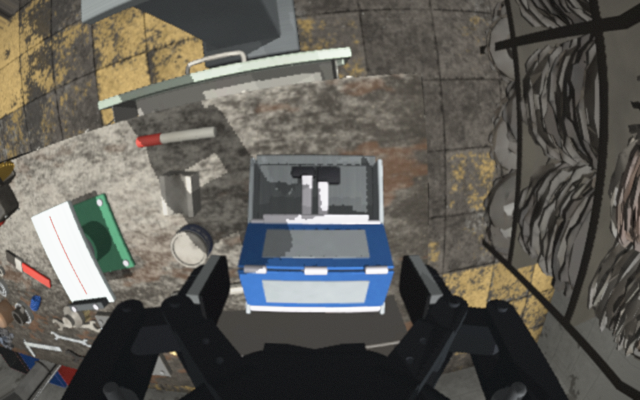

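The wrist view shows the stand in the middle: foot rod near row 217, ridge near row 270, hinge line near row 310, with the lip below the lower panel. The plate is at the left edge. I'll enlarge it.

```bash
python3 - <<'E'
import cv2
a=cv2.imread("pics/w1.png")
cv2.imwrite("pics/w1z.png",cv2.resize(a[145:325,225:405],None,fx=3.33,fy=3.33,interpolation=cv2.INTER_CUBIC))
cv2.imwrite("pics/w1p.png",cv2.resize(a[180:320,20:150],None,fx=4,fy=4,interpolation=cv2.INTER_CUBIC))
E
```

```text
(no output)
```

View pics/w1z.png

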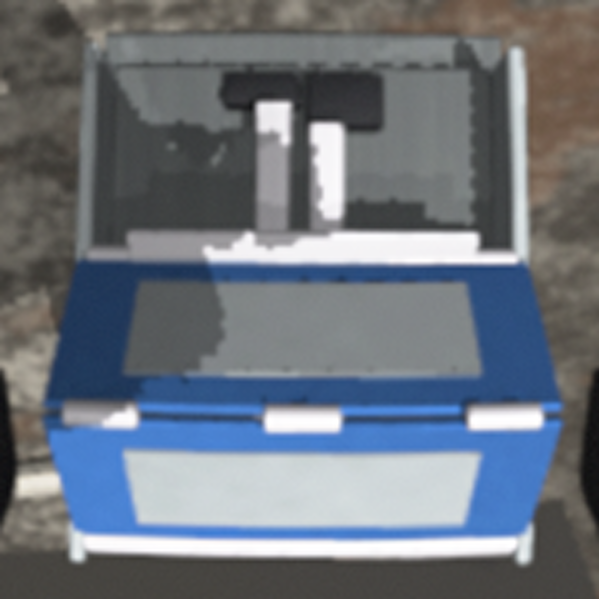

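View pics/w1p.png

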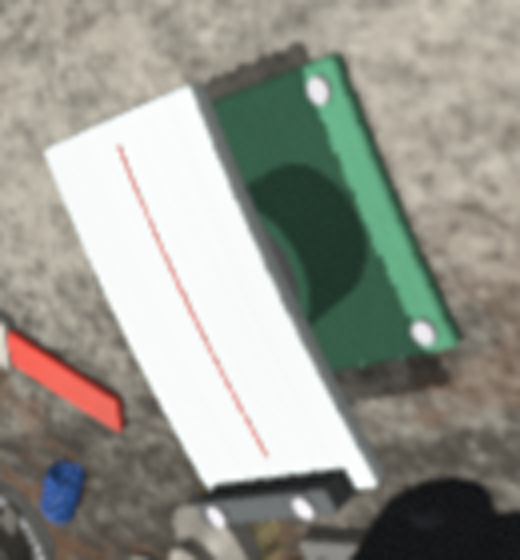

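```bash
python3 - <<'E'
from h import *
import json
np.set_printoptions(precision=4,suppress=True)
W=json.load(open("w1.json"));W["fish"]=1;T=r.get_calibration("top")
px=lambda x,y:(225+x/3.33,145+y/3.33)
a=onz(W,px(530,545),.1357);b=onz(W,px(78,545),.1357)
print("hinge",a,b,np.linalg.norm(a-b),np.degrees(np.arctan2(-(a-b)[0],(a-b)[1])))
# bar lines yaw and deck planes
yaw=np.arctan2(-(a-b)[0],(a-b)[1]);ex=np.array([np.cos(yaw),np.sin(yaw),0]);ey=np.array([-np.sin(yaw),np.cos(yaw),0])
t=np.radians(25);es=ex*np.cos(t)+np.array([0,0,np.sin(t)]);en=-ex*np.sin(t)+np.array([0,0,np.cos(t)])
H=(a+b)/2;D=H-.098*es-.040*en;print("deck",D,"yaw",np.degrees(yaw))
def inpl(p,n):
    o,d=ray(W,p);k=((D+n*en-o)@en)/(d@en);X=o+k*d-D;return np.array([X@es,X@ey])*1e3
for nm,x,y,n in [("foot",80,258,.04),("foot",522,258,.04),("railtop R",95,42,.036),("railtop L",515,50,.036),("a low",257,100,.028),("a low",291,100,.028),("a up",257,230,.028),("a up",291,230,.028),("b low",310,123,.028),("b low",344,123,.028),("b up",310,228,.028),("b up",344,228,.028)]:
    print(nm,inpl(px(x,y),n))
# foot/hinge from top view
pt=lambda x,y:(185+x/6.6,165+y/6.6)
def inplT(p,n):
    o,d=ray(T,p);k=((D+n*en-o)@en)/(d@en);X=o+k*d-D;return np.array([X@es,X@ey])*1e3
for nm,x,y,n in [("hinge",105,78,.04),("hinge",497,135,.04),("railL",75,487,.036),("railR",450,543,.036),("a low",278,472,.028),("a low",312,476,.028),("b",238,447,.028),("b",270,451,.028)]: print("T",nm,inplT(pt(x,y),n))
pp=lambda x,y:(20+x/4,180+y/4)
for c in [(120,147),(267,455),(190,85),(45,150),(378,487),(208,488)]: print(onz(W,pp(*c),.096))
tt=lambda x,y:(335+x/6.6,165+y/6.6)
print(onz(T,tt(235,160),.096),onz(T,tt(277,497),.096))
E
```

```text
hinge [0.6088 0.2585 0.1357] [0.5879 0.0993 0.1357] 0.16063561765814044 -7.4859492746834615
deck [0.5271 0.1883 0.058 ] yaw -7.4859492746834615
foot [ -4.7866 -79.4114]
foot [-5.0889 76.7634]
railtop R [-84.2209 -77.2238]
railtop L [-81.6621  77.2749]
a low [-63.8063 -17.5852]
a low [-63.8207  -5.1101]
a up [-16.0353 -17.2349]
a up [-16.0702  -4.9745]
b low [-55.2511   1.8571]
b low [-55.2946  14.2904]
b up [-16.8079   1.8731]
b up [-16.8243  14.142 ]
T hinge [94.4125 77.3121]
T hinge [ 95.3035 -81.2907]
T railL [-83.3339  77.9547]
T railR [-82.7151 -80.0992]
T a low [-66.2334  -4.3517]
T a low [-65.705  -18.6629]
T b [-57.9009  13.2617]
T b [-57.5101  -0.2013]
[ 0.4516 -0.2138  0.096 ]
[ 0.5887 -0.197   0.096 ]
[ 0.4333 -0.1591  0.096 ]
[ 0.4475 -0.2683  0.096 ]
[ 0.6025 -0.1391  0.096 ]
[ 0.6075 -0.2493  0.096 ]
[ 0.5883 -0.196   0.096 ] [ 0.4503 -0.2137  0.096 ]
```

Both views agree within about 3 mm. The stand's deck point is near (0.526, 0.188), yaw -7.4°. The foot is at s≈-5 mm, so the joint is about 0.77 rad. Bars lie at y -17.5…-5 and 2…14 mm with lower ends at -64 and -56. The lip points outward and up. I'll push with open fingers straddling the bars, leaned 55° so the gripper body clears the ridge.

```bash
cat >> h.py <<'E'
YAW=np.radians(-7.45);ex=np.array([np.cos(YAW),np.sin(YAW),0]);ey=np.array([-np.sin(YAW),np.cos(YAW),0])
t25=np.radians(25);es=ex*np.cos(t25)+np.array([0,0,np.sin(t25)]);en=-ex*np.sin(t25)+np.array([0,0,np.cos(t25)])
D=np.array([.5264,.1878,.058])
def P(s,y,n): return D+s*es+y*ey+n*en
E
python3 - <<'E'
from h import *
np.set_printoptions(precision=3,suppress=True)
q=att(YAW,np.radians(55));ax=Rot.from_quat(q).as_matrix()[:,0]
tcp=lambda s,n:P(s,0,n)-.012*ax
pre=tcp(-.045,.025)-.10*ax
for p in (pre,tcp(-.045,.025),tcp(0.02,.025),tcp(.085,.025)): print(p,r.solve_ik(p,q))
r.move_ptp(pre,q)
s=r.get_state();print(s["time"],s["qpos"],s["ee_pos"])
cv2.imwrite("pics/s1.png",r.camera("scene")[150:270,190:350,::-1].repeat(4,0).repeat(4,1))
E
```

```text
[0.385 0.206 0.126] [0.746 0.44  2.415 4.216 0.798 1.262]
[0.466 0.196 0.069] [0.564 0.646 2.292 3.949 0.811 1.392]
[0.524 0.188 0.096] [0.466 0.592 2.197 3.951 0.688 1.261]
[0.583 0.18  0.123] [0.39  0.563 2.086 3.994 0.571 1.122]
5.775 [0.746 0.44  2.414 4.216 0.798 1.262] [0.385 0.206 0.126]
```

View pics/s1.png

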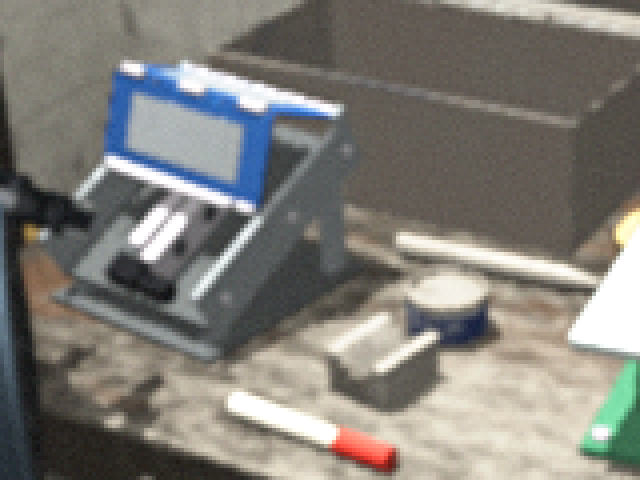

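The fingers are at the left (50,210), aimed at the deck below the foot. The cover is unmoved. Entering now, then pushing with a force limit.

```bash
python3 - <<'E'
from h import *
np.set_printoptions(precision=3,suppress=True)
q=att(YAW,np.radians(55));ax=Rot.from_quat(q).as_matrix()[:,0]
tcp=lambda s,n:P(s,0,n)-.012*ax
print(r.line_to(tcp(-.045,.025),feed=.12,contact_N=6))
s=r.get_state();print(s["time"],s["contact_force"],(s["ee_pos"]-D)@es,(s["ee_pos"]-D)@en)
f0=s["contact_force"]
print(r.line_to(tcp(.03,.025),feed=.08,contact_N=12))
s=r.get_state();print(s["time"],s["contact_force"]-f0,((s["ee_pos"]-D)@es,(s["ee_pos"]-D)@en))
print(r.line_to(tcp(.088,.025),feed=.05,contact_N=9))
s=r.get_state();print(s["time"],s["contact_force"]-f0,((s["ee_pos"]-D)@es,(s["ee_pos"]-D)@en))
cv2.imwrite("pics/s2.png",r.camera("scene")[150:270,190:350,::-1].repeat(4,0).repeat(4,1))
cv2.imwrite("pics/t2.png",r.camera("top")[145:265,170:330,::-1].repeat(4,0).repeat(4,1))
E
```

```text
False
6.8083 [ 0.197  0.416 -0.626] -0.05129396992733338 0.03579125737504545
False
7.9 [-0.053 -0.364  0.131] (np.float64(0.02392447757829774), np.float64(0.035547746657215794))
True
8.7583 [-4.272  1.437 -0.13 ] (np.float64(0.06779545523914426), np.float64(0.034472026142070934))
```

View pics/s2.png

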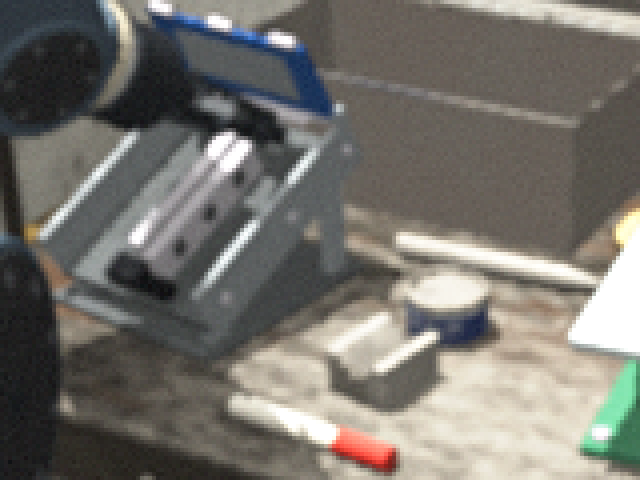

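View pics/t2.png

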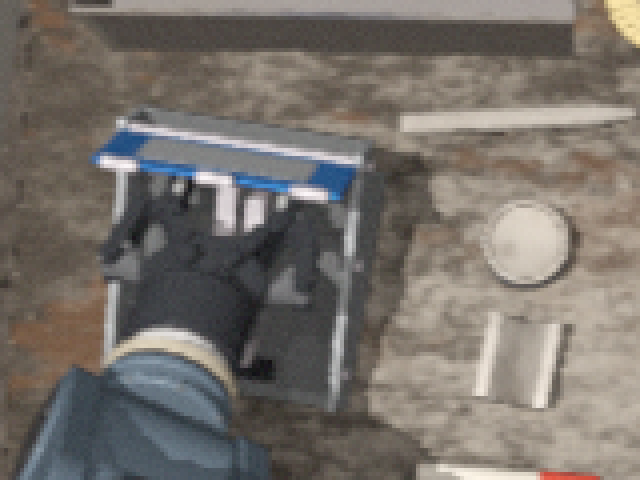

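The panel now stands steep and the foot is close to the hinge (tip s≈74 mm). I'll press on a little to reach the end of travel, then back off.

```bash
python3 - <<'E'
from h import *
np.set_printoptions(precision=3,suppress=True)
q=att(YAW,np.radians(55));ax=Rot.from_quat(q).as_matrix()[:,0]
tcp=lambda s,n:P(s,0,n)-.012*ax
r.pause(.2);s=r.get_state();print(s["contact_force"],((s["ee_pos"]-D)@es))
print(r.line_to(tcp(.092,.025),feed=.03,contact_N=12))
s=r.get_state();print(s["time"],s["contact_force"],((s["ee_pos"]-D)@es,(s["ee_pos"]-D)@en))
r.line_to(tcp(-.045,.025),feed=.2)
r.line_to(tcp(-.045,.025)-.11*ax,feed=.2)
r.gripper_to(.085)
y=YAW
r.move_ptp([.43,.197,.30],att(y,0))
import json
W=r.get_calibration("wrist");im=r.camera("wrist");cv2.imwrite("pics/w3.png",im[:,:,::-1])
json.dump({k:np.array(v).tolist() for k,v in W.items()},open("w3.json","w"))
cv2.imwrite("pics/w3z.png",cv2.resize(im[150:330,225:405,::-1],None,fx=3.33,fy=3.33,interpolation=cv2.INTER_CUBIC))
s=r.get_state();print(s["time"],s["ee_pos"])
E
```

```text
[-2.018  0.501 -1.563] 0.06775299915173022
True
9.3667 [-3.515  0.902 -1.387] (np.float64(0.06825509844878246), np.float64(0.03338528593966706))
14.7833 [0.43  0.197 0.3  ]
```

View pics/w3z.png

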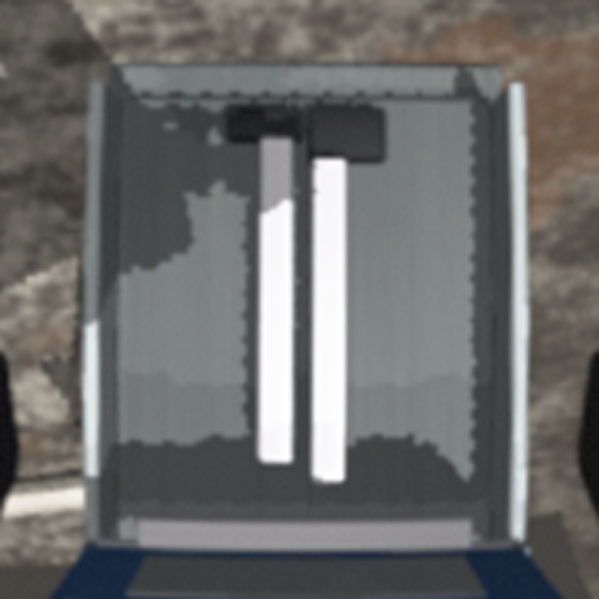

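View pics/w3.png

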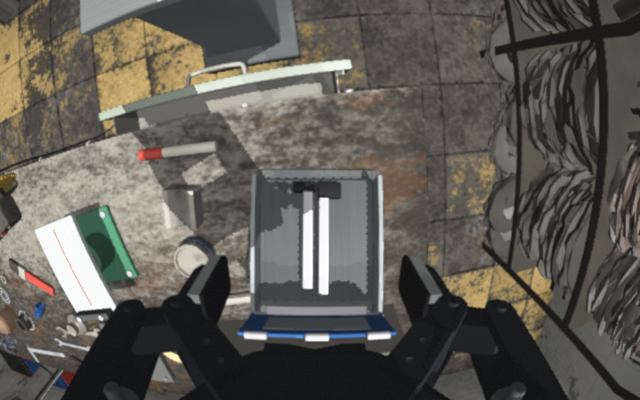

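```bash
python3 - <<'E'
from h import *
import json
np.set_printoptions(precision=1,suppress=True)
W=json.load(open("w3.json"));W["fish"]=1
px=lambda x,y:(225+x/3.33,150+y/3.33)
def inpl(p,n):
    o,d=ray(W,p);k=((D+n*en-o)@en)/(d@en);X=o+k*d-D;return np.array([X@es,X@ey])*1e3
for nm,x,y,n in [("foot",90,546,.04),("foot",525,548,.04),("lip",300,520,.041),("a low",262,137,.028),("a low",291,137,.028),("a up",258,463,.028),("a up",293,463,.028),("b low",313,158,.028),("b low",346,158,.028),("b up",312,481,.028),("b up",345,481,.028)]: print(nm,inpl(px(x,y),n))
for a in (1.3,1.4,1.53):  # predicted ridge pixel row in full image
    print(a,proj(W,P(.098-.072*np.cos(a),0,.040+.072*np.sin(a))), "foot",proj(W,P(.098-.144*np.cos(a),0,.04)))
E
```

```text
foot [ 88.6 -78.9]
foot [90.1 79.4]
lip [76.9 -2.6]
a low [-62.8 -16.5]
a low [-62.7  -5.7]
a up [ 58. -18.]
a up [58.  -5.1]
b low [-54.9   2.5]
b low [-54.8  14.7]
b up [64.8  1.9]
b up [64.9 14. ]
1.3 [318.  322.8] foot [317.3 291.8]
1.4 [318. 330.] foot [317.3 303.3]
1.53 [318.  339.2] foot [317.3 318.2]
```

The foot is at s≈89 mm, about 9 mm from the hinge line, which gives an angle of about 1.5 rad, so the cover is folded and stays so. Bars now measured: a at y -17.5…-5.3, b at 2…14.3, with b 7–8 mm farther up. Now I'll grasp both.

```bash
python3 - <<'E'
from h import *
np.set_printoptions(precision=4,suppress=True)
q=att(YAW,np.radians(25))
yc=-.0016;sc=.001
r.gripper_to(.062)
r.move_ptp(P(sc,yc,.085),q)
print(r.line_to(P(sc,yc,.022),feed=.1,contact_N=8))
s=r.get_state();print(s["time"],s["contact_force"],s["qpos"])
r.gripper_to(.015,squeeze=50)
s=r.get_state();print(s["time"],s["width"],s["contact_force"],(s["ee_pos"]-D)@en)
im=r.camera("wrist");cv2.imwrite("pics/w4.png",im[:,:,::-1])
E
```

```text
False
16.725 [ 1.0885 -0.2562  0.4985] [ 0.3505  0.5096  2.0149 -0.7305  0.2973 -0.421 ]
17.1583 0.023549485982409572 [-4.3775 -0.4954  8.4076] 0.022584393517397997
```

View pics/w4.png

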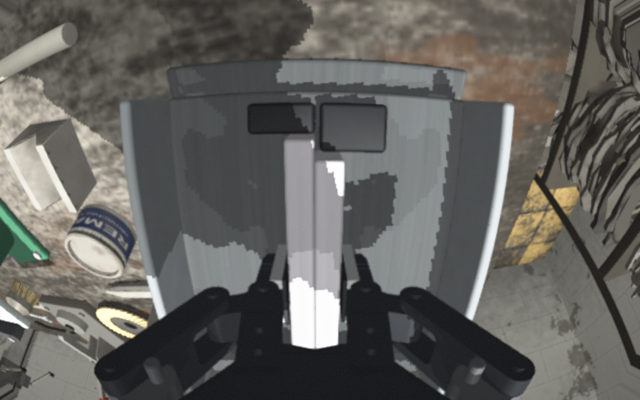

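Both bars are held together (23.5 mm). The 9 N push along the deck normal means the fingertips touched the deck as they swung forward. I'll regrip 4 mm higher so the tips don't reach the plate before the bars do.

```bash
python3 - <<'E'
from h import *
np.set_printoptions(precision=4,suppress=True)
yc=-.0016;sc=.001
r.gripper_to(.030)
r.line_to(P(sc,yc,.027),feed=.05)
s=r.get_state();print(s["time"],s["contact_force"])
r.gripper_to(.015,squeeze=55)
s=r.get_state();print(s["time"],s["width"],s["contact_force"],(s["ee_pos"]-D)@en)
r.line_to(P(sc-.001,yc,.045),feed=.06)
s=r.get_state();print(s["time"],s["width"],s["contact_force"])
r.line_to(P(sc-.02,yc,.13),feed=.12)
s=r.get_state();print(s["time"],s["width"],s["contact_force"],s["qpos"])
im=r.camera("wrist");cv2.imwrite("pics/w5.png",im[:,:,::-1])
im=r.camera("scene");cv2.imwrite("pics/s5.png",im[100:270,190:350,::-1].repeat(4,0).repeat(4,1)[:600])
E
```

```text
17.7 [-0.4082 -0.3834 -0.9756]
17.9167 0.022905700818097542 [-5.2606  0.5127  7.9941] 0.027358447498719525
18.3667 0.022963829187341935 [-0.4135 -0.9835 -5.2178]
19.2417 0.02287002384645829 [ 0.3828  0.307  -4.8953] [ 0.4233  0.2581  2.0961 -0.519   0.4644 -0.5882]
```

View pics/w5.png

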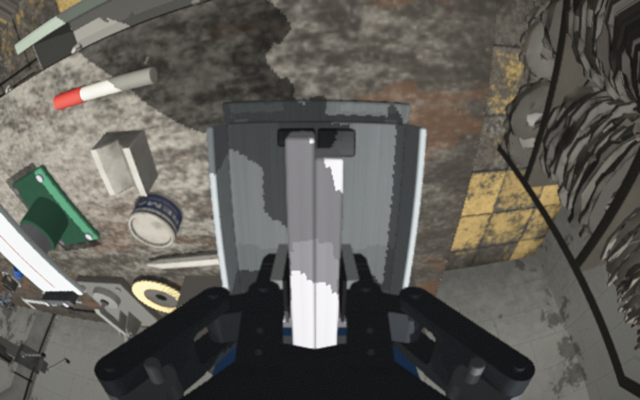

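View pics/s5.png

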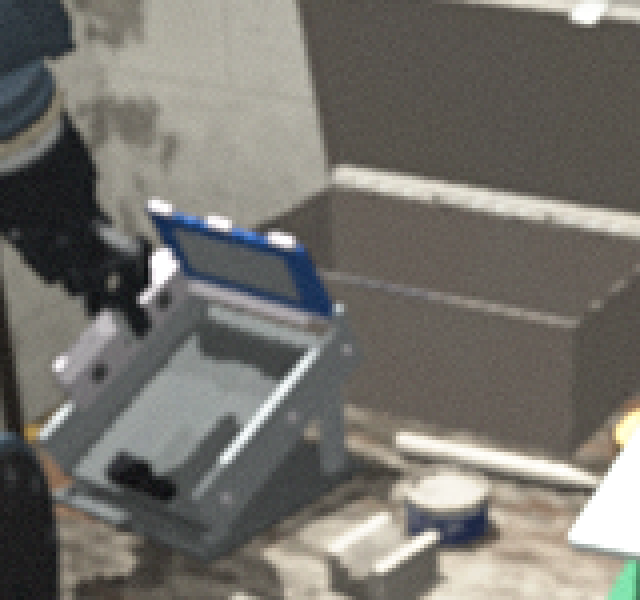

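Both bars are held at 23 mm, and the measured weight is about 5 N. The cover remains folded. Now I carry them over and look at the plate from beside its line.

```bash
cat >> h.py <<'E'
SY=np.radians(7.1);sx=np.array([np.cos(SY),np.sin(SY),0]);sy=np.array([-np.sin(SY),np.cos(SY),0]);SO=np.array([.525,-.2043,0])
def Q(x,y,z): return SO+x*sx+y*sy+np.array([0,0,z])
E
python3 - <<'E'
from h import *
import json
np.set_printoptions(precision=4,suppress=True)
p=r.get_state()["ee_pos"]; 
r.line_to(p+np.array([-.02,0,.07]),feed=.15)
q=att(SY,0)
r.move_ptp(Q(-.05,.075,.25),q)
s=r.get_state();print(s["time"],s["width"],s["contact_force"],s["ee_pos"])
W=r.get_calibration("wrist");im=r.camera("wrist");cv2.imwrite("pics/w6.png",im[:,:,::-1])
json.dump({k:np.array(v).tolist() for k,v in W.items()},open("w6.json","w"))
E
```

```text
21.2333 0.022686865908447696 [ 0.4901  1.2812 -4.2668] [ 0.4661 -0.1355  0.2494]
```

View pics/w6.png

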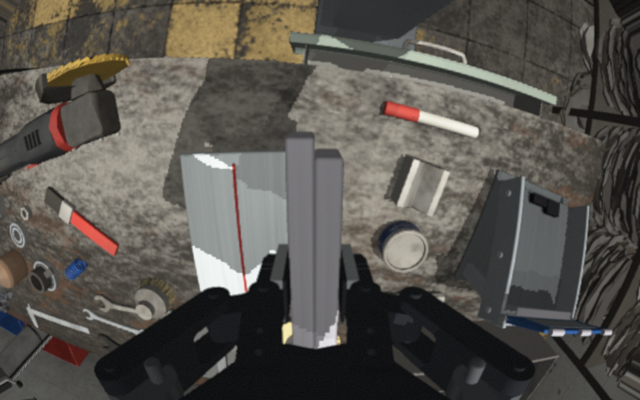

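The red line shows at (234,164)–(246,292) and the plate's near edge at row ~155. I'll mask the red and intersect with the top view.

```bash
python3 - <<'E'
from h import *
import json
np.set_printoptions(precision=4,suppress=True)
W=json.load(open("w6.json"));W["fish"]=1;T=r.get_calibration("top");S=r.get_calibration("scene")
im=cv2.imread("pics/w6.png").astype(int)
m=(im[:,:,2]-im[:,:,1]>60)&(im[:,:,2]-im[:,:,0]>60);ys,xs=np.nonzero(m[155:295,225:255]);ys+=155;xs+=225
rows=np.unique(ys);pts=[(xs[ys==v].mean()+0.,v) for v in rows];print(pts[0],pts[-1])
print("near end tri",tri(W,pts[0],T,(377,240.3)))
W1=json.load(open("w1.json"));W1["fish"]=1
pp=lambda x,y:(20+x/4,180+y/4)
print("w1-w6",tri(W,pts[0],W1,pp(120,147)))
for (u) in [(181,156),]: # near right plate corner
    print("near R corner",tri(W,u,T,(397.9,241.8)),tri(W,u,W1,pp(45,150)),tri(W,u,S,(377,243)))
for z in (.090,.095,.1):
    L=np.array([onz(W,p,z)[:2] for p in pts]);k=np.polyfit(L[:,0],L[:,1],1)
    print(z,"yaw",np.degrees(np.arctan(k[0])),"y at x=.525",np.polyval(k,.525),"near",L[0])
    lc=onz(W,(181,156),z);print("corner",lc, (lc-SO)@sx,(lc-SO)@sy)
E
```

```text
(np.float64(233.0), np.int64(164)) (np.float64(246.0), np.int64(291))
near end tri (array([ 0.4501, -0.2132,  0.0999]), [np.float64(0.00010146641865968794), np.float64(0.0001014664186595776)])
w1-w6 (array([ 0.4514, -0.2142,  0.0956]), [np.float64(0.0002736824389498128), np.float64(0.0002736824389498844)])
near R corner (array([ 0.4484, -0.2699,  0.0919]), [np.float64(0.0007541261973902233), np.float64(0.0007541261973901259)]) (array([ 0.4477, -0.2674,  0.0967]), [np.float64(0.00037384506296770617), np.float64(0.00037384506296766893)]) (array([ 0.4498, -0.2705,  0.0925]), [np.float64(0.0013520691480576736), np.float64(0.001352069148057805)])
0.09 yaw 7.260540282265219 y at x=.525 -0.2061677713809837 near [ 0.4524 -0.2155]
corner [ 0.4495 -0.2703  0.09  ] -0.08307830563840483 -0.05620927683356059
0.095 yaw 7.260540282265181 y at x=.525 -0.20479349286442627 near [ 0.4513 -0.2143]
corner [ 0.4484 -0.2682  0.095 ] -0.08387912156816726 -0.053897203067550914
0.1 yaw 7.260540282265206 y at x=.525 -0.2034192143478692 near [ 0.4501 -0.2131]
corner [ 0.4473 -0.266   0.1   ] -0.0846799374979297 -0.05158512930154118
```

The plate is at z ≈ 0.0955, yaw 7.2°, with the line at y = -0.2047 for x = 0.525. Next is a guarded descent about 8 mm short of the stop.

```bash
sed -i 's/SY=np.radians(7.1)/SY=np.radians(7.2)/;s/SO=np.array(\[.525,-.2043,0\])/SO=np.array([.525,-.2047,0])/' h.py
python3 - <<'E'
from h import *
np.set_printoptions(precision=4,suppress=True)
q=att(SY,0)
r.move_ptp(Q(-.004,0,.20),q)
r.line_to(Q(-.004,0,.140),feed=.12)
r.pause(.2)
s=r.get_state();print(s["time"],s["contact_force"],s["ee_pos"])
print(r.line_to(Q(-.004,0,.108),feed=.02,contact_N=3))
r.pause(.1);s=r.get_state();print(s["time"],s["contact_force"],s["ee_pos"],s["wrist_torque"])
for c in ("wrist","scene","top"):
    im=r.camera(c); 
    if c=="scene": im=cv2.resize(im[150:270,290:450],None,fx=5,fy=5)
    if c=="top": im=cv2.resize(im[155:265,320:430],None,fx=5,fy=5)
    cv2.imwrite(f"pics/{c}7.png",im[:,:,::-1])
E
```

```text
22.625 [ 0.0324  0.134  -4.8987] [ 0.5214 -0.2053  0.1409]
True
23.625 [-1.7191  0.9799  5.8865] [ 0.521  -0.2052  0.1239] [0.1134 0.1638 0.0023]
```

View pics/wrist7.png

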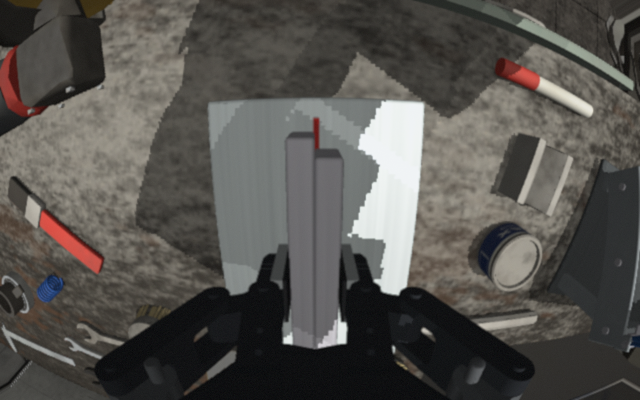

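View pics/scene7.png

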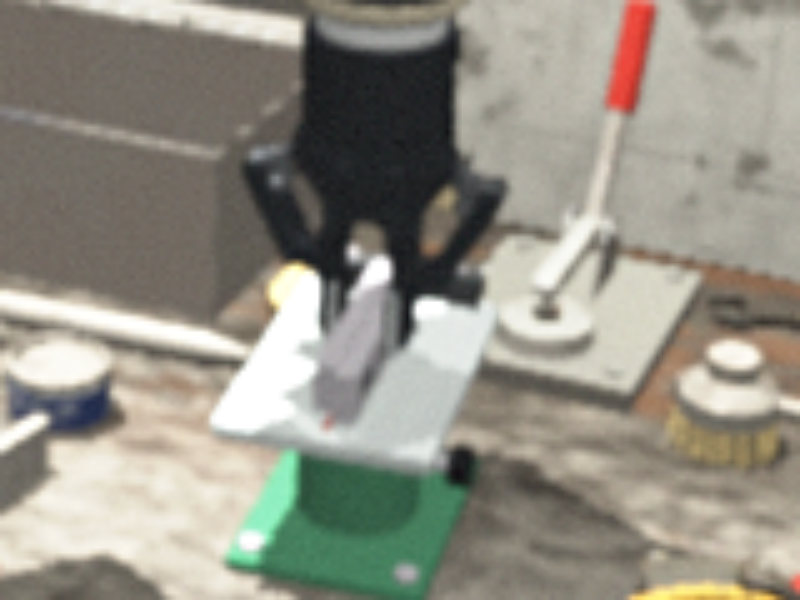

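The bars touched down at TCP z = 0.124, so the plate is at about 0.097. In the wrist view the red line's near end is at column ~317 and the seam at ~315. I'll measure that offset before sliding.

```bash
python3 - <<'E'
from h import *
np.set_printoptions(precision=4,suppress=True)
W=r.get_calibration("wrist");W["fish"]=1
im=cv2.imread("pics/wrist7.png").astype(int)
m=(im[:,:,2]-im[:,:,1]>40)&(im[:,:,2]-im[:,:,0]>40)
s=r.get_state();o=s["ee_pos"]
for v in range(114,152,4):
    xs=np.nonzero(m[v,300:335])[0]+300
    if len(xs): X=onz(W,(xs.mean(),v),.0965); print(v,xs,((X-o)@sx*1e3,(X-o)@sy*1e3))
g=im.sum(2)
for v in (140,146,160,175,190): print(v,g[v,280:350])
for (u,v) in [(286.5,140),(314.5,140),(287,160),(315,160),(343,160)]:
    X=onz(W,(u,v),.1245);print(u,v,(X-o)@sx*1e3,(X-o)@sy*1e3)
E
```

```text
118 [314 315 316 317 318] (np.float64(-71.58139637047758), np.float64(0.7320280375705646))
122 [314 315 316 317 318] (np.float64(-69.60543605295119), np.float64(0.7308677038134597))
126 [314 315 316 317 318] (np.float64(-67.62642077477514), np.float64(0.729803044903214))
130 [314 315 316 317 318] (np.float64(-65.64368148359105), np.float64(0.7288340132767931))
134 [315 316 317 318] (np.float64(-63.65642232859341), np.float64(0.9735837118339772))
138 [315 316 317 318] (np.float64(-61.66419132037166), np.float64(0.9733604040185192))
142 [315 316 317 318] (np.float64(-59.66619525674214), np.float64(0.9732621408018928))
146 [315 316 317 318] (np.float64(-57.66173940654309), np.float64(0.9732895275827095))
140 [365 367 370 364 336 302 291 305 317 327 322 324 325 326 324 322 323 322
 324 325 324 326 322 322 324 323 328 328 324 326 323 311 287 251 212 162
 151 159 208 294 353 364 366 361 362 360 365 368 371 373 373 371 368 363
 360 360 364 364 367 372 373 372 374 371 372 375 401 416 430 432]
146 [367 364 366 360 331 303 296 308 335 339 343 340 341 338 337 338 334 338
 336 338 336 338 340 33
[... 594 characters left out ...]
0 338 336 337 321 297 261 247 258
 283 307 325 325 330 327 324 328 328 322 321 323 324 326 325 322 323 323
 323 324 325 322 327 328 315 297 280 280 322 352 353 350 358 358]
190 [366 361 362 359 354 320 291 293 312 328 334 335 334 329 335 331 336 331
 329 328 328 331 333 331 330 331 336 335 333 337 332 318 295 261 246 254
 286 313 323 327 325 324 324 327 324 323 325 321 320 324 320 324 324 318
 326 323 326 328 325 326 311 285 287 331 351 353 354 350 356 357]
286.5 140 -64.06351107709544 -11.344372859315069
314.5 140 -63.982048353905434 -0.04813632341009613
287 160 -55.81110599417411 -11.299927425492038
315 160 -55.75129371479788 0.1459143418045234
343 160 -55.78237682609166 11.598052929422844
```

```bash
python3 - <<'E'
import cv2
a=cv2.imread("pics/wrist7.png")
cv2.imwrite("pics/w7z.png",cv2.resize(a[90:190,265:365],None,fx=6,fy=6,interpolation=cv2.INTER_NEAREST))
E
```

```text
(no output)
```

View pics/w7z.png

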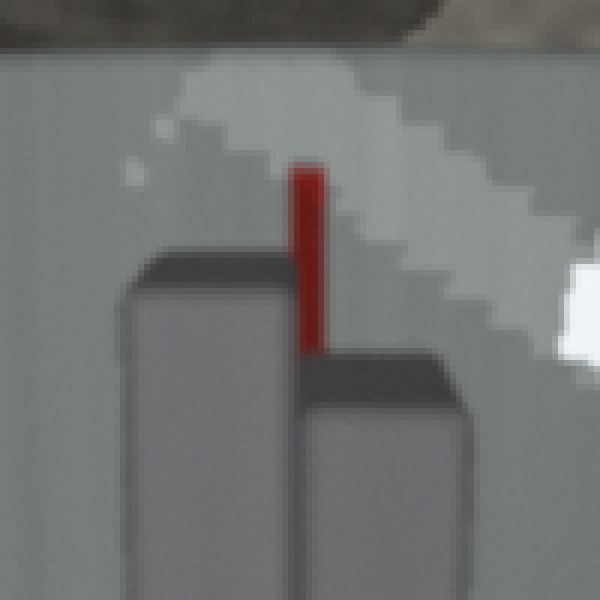

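The seam is only 0.8 mm right of the red line and parallel to it. Near ends are at -64 and -56 mm from the TCP. I'll lighten the grip and slide to the stop in small force-watched steps, correcting y by 0.8 mm.

```bash
python3 - <<'E'
from h import *
np.set_printoptions(precision=2,suppress=True)
r.gripper_to(.015,squeeze=22)
s=r.get_state();z=s["ee_pos"][2]+.0003;print(s["time"],s["contact_force"],s["width"],s["ee_pos"]*1e3)
x0=(s["ee_pos"]-SO)@sx
def rep():
    s=r.get_state();e=s["ee_pos"]-SO;f=s["contact_force"];print("t%.1f x%.1f y%.1f z%.1f"%(s["time"],e@sx*1e3,e@sy*1e3,e[2]*1e3),"Fx%.1f Fy%.1f Fz%.1f"%(f@sx,f@sy,f[2]),"w%.1f"%(s["width"]*1e3)); return f@sx
rep()
for x in np.arange(-.002,.0215,.0015):
    y=min(.0008,.0008*(x+.004)/.006)
    r.line_to(Q(x,y,z),feed=.02); f=rep()
    if f<-45: break
E
```

```text
23.9917 [-1.18  0.56  5.55] 0.0228947330297301 [ 521.02 -205.21  123.93]
t24.0 x-4.0 y-0.0 z123.9 Fx-1.1 Fy0.7 Fz5.5 w22.9
t24.3 x-1.9 y0.3 z124.0 Fx0.2 Fy-1.0 Fz-4.4 w22.7
t24.5 x-0.5 y0.5 z124.0 Fx-0.1 Fy-0.3 Fz-4.2 w23.0
t24.8 x1.0 y0.7 z124.1 Fx0.0 Fy-0.2 Fz-4.8 w22.7
t25.0 x2.6 y0.8 z124.2 Fx1.3 Fy-0.4 Fz-5.4 w22.9
t25.3 x4.1 y0.8 z124.2 Fx0.6 Fy-0.8 Fz-4.8 w22.7
t25.5 x5.6 y0.8 z124.2 Fx0.1 Fy-0.2 Fz-4.4 w22.5
t25.8 x7.1 y0.8 z124.2 Fx-0.3 Fy-0.5 Fz-6.1 w22.5
t26.0 x8.6 y0.8 z124.2 Fx0.1 Fy-0.4 Fz-5.3 w22.8
t26.3 x9.2 y0.9 z124.0 Fx-5.2 Fy-1.4 Fz-1.8 w22.6
t26.5 x9.3 y0.9 z124.0 Fx-15.5 Fy-1.3 Fz3.6 w22.6
t26.8 x9.3 y0.9 z123.9 Fx-25.8 Fy-2.2 Fz9.3 w22.6
t27.0 x9.4 y0.9 z123.9 Fx-35.4 Fy-2.5 Fz15.7 w22.8
t27.3 x9.5 y0.9 z123.9 Fx-45.7 Fy-3.4 Fz21.8 w22.7
```

Bar b met the stop at x=9.1 and the grip held without slipping up to 45 N, so I won't force it. I'll back off, set the bars down on the plate, and re-close with a truly light grip.

```bash
cat >> h.py <<'E'
def rep(n=""):
    s=r.get_state();e=s["ee_pos"]-SO;f=s["contact_force"];print(n,"t%.1f x%.1f y%.1f z%.1f"%(s["time"],e@sx*1e3,e@sy*1e3,e[2]*1e3),"Fx%.1f Fy%.1f Fz%.1f"%(f@sx,f@sy,f[2]),"w%.1f"%(s["width"]*1e3)); return f@sx
E
python3 - <<'E'
from h import *
r.line_to(Q(.0086,.0008,.1242),feed=.03);rep("back")
print(r.line_to(Q(.0086,.0008,.1225),feed=.01,contact_N=2.5));rep("down")
r.gripper_to(.0245,squeeze=20);rep("open")
cv2.imwrite("pics/w8.png",r.camera("wrist")[:,:,::-1])
r.gripper_to(.0215,squeeze=20);rep("close20")
z=r.get_state()["ee_pos"][2]
for x in (.0095,.0105,.0115,.0125,.0135):
    r.line_to(Q(x,.0008,z),feed=.02)
    if rep()<-30: break
E
```

```text
back t27.7 x8.9 y0.8 z124.3 Fx-0.6 Fy0.9 Fz-5.1 w22.8
True
down t27.9 x9.1 y0.8 z123.9 Fx-1.1 Fy0.6 Fz4.5 w22.9
open t28.1 x8.4 y1.1 z123.0 Fx0.4 Fy-0.1 Fz0.3 w24.6
close20 t28.4 x8.3 y0.9 z123.1 Fx1.4 Fy-0.9 Fz1.7 w23.9
 t28.6 x8.5 y0.9 z123.1 Fx-8.2 Fy0.2 Fz6.6 w23.7
 t28.9 x8.5 y0.9 z123.0 Fx-14.2 Fy-0.7 Fz10.0 w23.4
 t29.1 x8.7 y0.9 z123.0 Fx-18.0 Fy-1.7 Fz13.5 w23.5
 t29.4 x9.2 y1.0 z122.8 Fx-22.3 Fy-1.9 Fz14.1 w24.1
 t29.6 x9.8 y1.0 z122.7 Fx-24.4 Fy-2.6 Fz14.1 w23.5
```

View pics/w8.png

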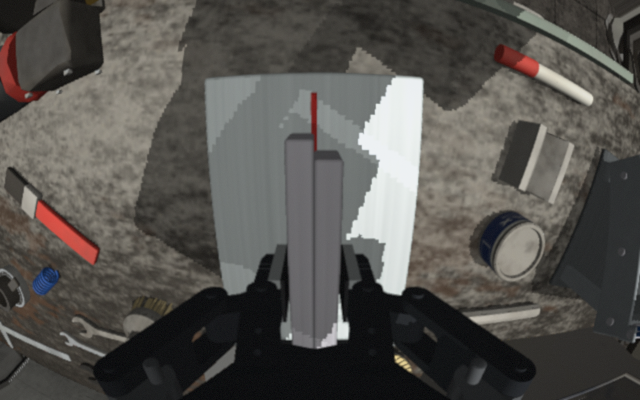

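The grip now slips under about 24 N, as intended. I'll continue until bar a comes up to the stop too.

```bash
python3 - <<'E'
from h import *
z=.1235
for x in np.arange(.0140,.0245,.0015):
    r.line_to(Q(x,.0008,z),feed=.025)
    if rep()<-38: break
cv2.imwrite("pics/w9.png",r.camera("wrist")[60:220,235:395,::-1].repeat(4,0)[:600].repeat(4,1))
E
```

```text
t29.9 x9.8 y1.0 z122.7 Fx-26.4 Fy-3.2 Fz11.9 w23.8
 t30.1 x11.2 y1.0 z122.5 Fx-24.9 Fy-3.3 Fz9.4 w23.6
 t30.4 x12.5 y1.0 z122.3 Fx-25.4 Fy-4.1 Fz8.8 w23.7
 t30.6 x13.8 y1.0 z122.1 Fx-26.7 Fy-4.9 Fz7.9 w23.7
 t30.9 x15.1 y1.1 z121.9 Fx-28.8 Fy-5.7 Fz6.6 w23.7
 t31.1 x16.4 y1.1 z121.8 Fx-27.2 Fy-4.8 Fz5.2 w23.4
 t31.4 x17.9 y1.1 z121.7 Fx-27.4 Fy-4.4 Fz4.4 w23.7
```

View pics/w9.png

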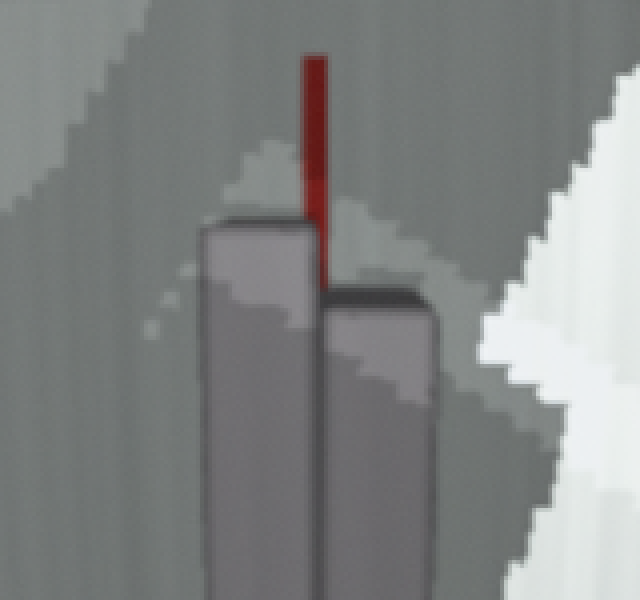

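The 8 mm stagger is unchanged because both bars slipped in the pads as one. Bar b is at the stop and both stand on the plate beside the line. I'll unload, let go gently, and bring bar a up with the closed fingers on the near ends.

```bash
python3 - <<'E'
from h import *
import json
s=r.get_state();e=s["ee_pos"]-SO
r.line_to(Q(.0178,e@sy,e[2]),feed=.03);rep("unload")
r.gripper_to(.032);rep("open")
r.gripper_to(.05)
r.line_to(Q(.0178,.001,.18),feed=.12)
r.gripper_to(0.0)
r.line_to(Q(-.08,.001,.20),feed=.2)
rep()
W=r.get_calibration("wrist");im=r.camera("wrist");cv2.imwrite("pics/w10.png",im[:,:,::-1])
json.dump({k:np.array(v).tolist() for k,v in W.items()},open("w10.json","w"))
im=r.camera("top");cv2.imwrite("pics/t10.png",cv2.resize(im[165:255,335:425,::-1],None,fx=6.6,fy=6.6,interpolation=cv2.INTER_CUBIC))
E
```

```text
unload t31.8 x17.4 y1.0 z121.6 Fx-3.6 Fy-2.2 Fz3.1 w23.3
open t32.0 x17.9 y1.3 z121.5 Fx0.5 Fy-0.2 Fz0.4 w32.5
 t34.1 x-79.2 y0.7 z200.2 Fx0.6 Fy0.2 Fz0.3 w-0.2
```

View pics/w10.png

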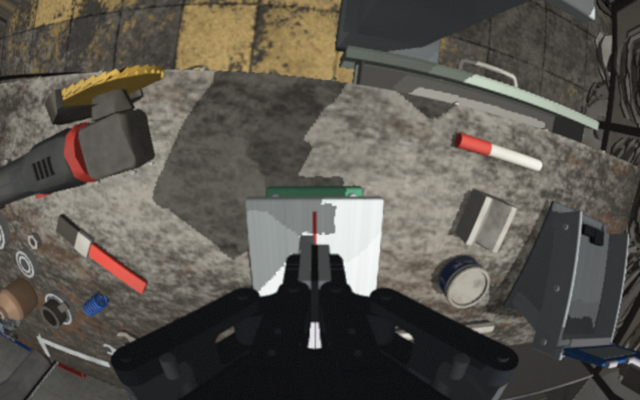

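View pics/t10.png

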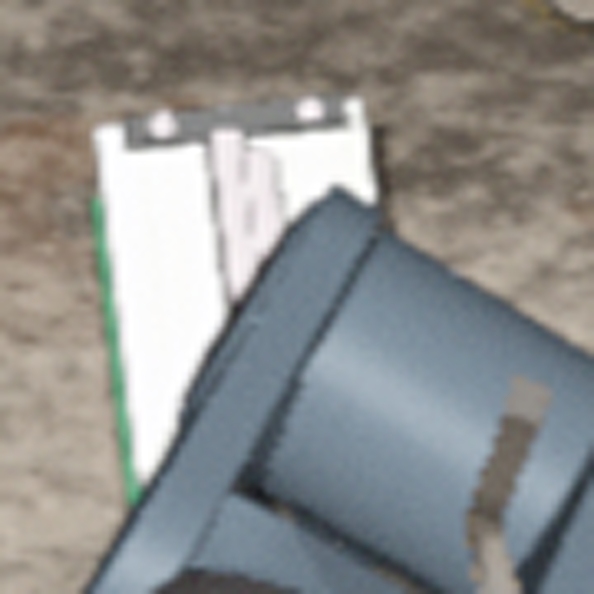

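Bars are standing: b touches the stop and a is 8 mm short. Now I'll push from the near ends with the closed fingers.

```bash
python3 - <<'E'
from h import *
print(r.line_to(Q(-.079,.0009,.120),feed=.08,contact_N=4));rep("down")
for x in list(np.arange(-.075,-.050,.001)):
    r.line_to(Q(x,.0009,.120),feed=.02)
    if rep()<-12: break
cv2.imwrite("pics/w11.png",r.camera("wrist")[:,:,::-1])
E
```

```text
False
down t35.4 x-78.8 y0.7 z120.4 Fx0.3 Fy-0.5 Fz0.6 w0.3
 t35.8 x-74.8 y0.9 z120.1 Fx-0.1 Fy0.4 Fz0.1 w0.0
 t36.0 x-74.0 y0.9 z120.0 Fx1.1 Fy-0.4 Fz0.7 w0.0
 t36.2 x-73.0 y0.9 z120.0 Fx0.8 Fy-0.1 Fz-0.4 w0.1
 t36.5 x-72.0 y0.9 z120.0 Fx-0.9 Fy0.5 Fz0.8 w0.4
 t36.8 x-71.0 y0.9 z120.0 Fx0.2 Fy-0.0 Fz0.9 w-0.2
 t37.0 x-70.0 y0.9 z120.0 Fx-0.5 Fy-0.1 Fz0.4 w-0.1
 t37.2 x-68.9 y0.9 z120.0 Fx0.4 Fy0.2 Fz-0.7 w0.3
 t37.5 x-68.0 y0.9 z120.0 Fx0.2 Fy-0.2 Fz-0.3 w0.0
 t37.8 x-67.0 y0.9 z120.0 Fx-0.9 Fy0.4 Fz0.1 w0.2
 t38.0 x-66.1 y0.9 z120.0 Fx-2.5 Fy0.2 Fz0.9 w0.3
 t38.2 x-64.9 y0.9 z120.0 Fx-0.8 Fy0.5 Fz-0.3 w-0.4
 t38.5 x-63.8 y0.9 z120.0 Fx-1.5 Fy-1.3 Fz-0.9 w0.1
 t38.8 x-62.9 y0.9 z120.0 Fx-0.7 Fy0.9 Fz-0.6 w-0.1
 t39.0 x-61.9 y0.9 z120.0 Fx-0.3 Fy0.0 Fz-0.1 w-0.1
 t39.2 x-60.9 y0.9 z120.0 Fx-0.1 Fy0.5 Fz-0.9 w0.3
 t39.5 x-59.9 y0.9 z120.0 Fx-0.6 Fy0.1 Fz0.2 w0.1
 t39.8 x-59.0 y0.9 z120.0 Fx-1.2 Fy0.2 Fz-0.7 w-0.0
 t40.0 x-58.7 y0.9 z120.0 Fx-6.2 Fy-0.7 Fz3.4 w0.3
 t40.2 x-58.7 y1.0 z120.0 Fx-14.7 Fy-1.8 Fz9.8 w-0.0
```

View pics/w11.png

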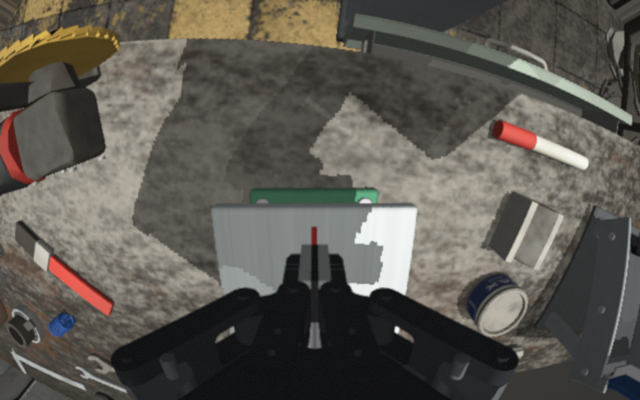

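The push ended firmly at -58.7, just where both near ends should be with 120 mm bars against the stop. I'll back off and look.

```bash
python3 - <<'E'
from h import *
import json
r.line_to(Q(-.080,.0009,.120),feed=.1)
r.line_to(Q(-.090,.0009,.22),feed=.15)
r.gripper_to(.06)
r.move_ptp(Q(-.10,.11,.26),att(SY,0))
rep()
W=r.get_calibration("wrist");im=r.camera("wrist");cv2.imwrite("pics/w12.png",im[:,:,::-1])
json.dump({k:np.array(v).tolist() for k,v in W.items()},open("w12.json","w"))
im=r.camera("top");cv2.imwrite("pics/t12.png",cv2.resize(im[165:255,335:425,::-1],None,fx=6.6,fy=6.6,interpolation=cv2.INTER_CUBIC))
im=r.camera("scene");cv2.imwrite("pics/s12.png",cv2.resize(im[155:275,190:430,::-1],None,fx=3.3,fy=3.3,interpolation=cv2.INTER_CUBIC))
E
```

```text
t42.6 x-99.8 y110.2 z260.3 Fx0.7 Fy-0.3 Fz0.2 w60.4
```

View pics/w12.png

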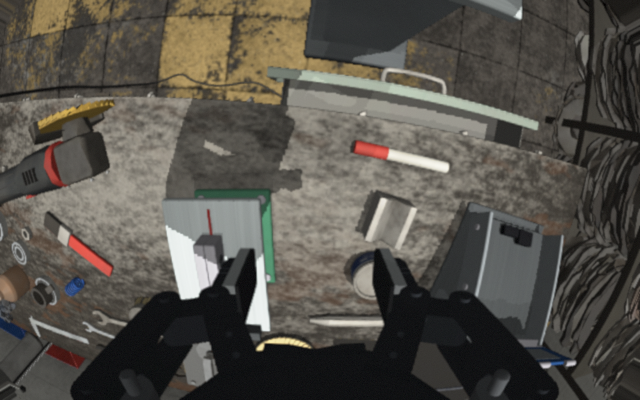

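View pics/t12.png

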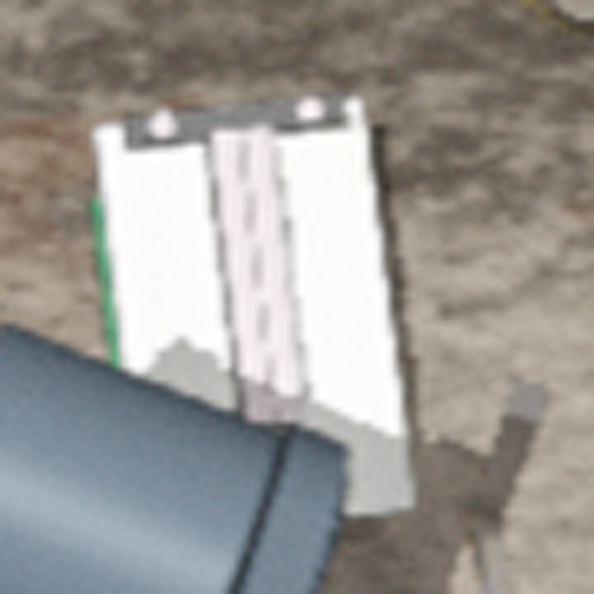

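View pics/s12.png

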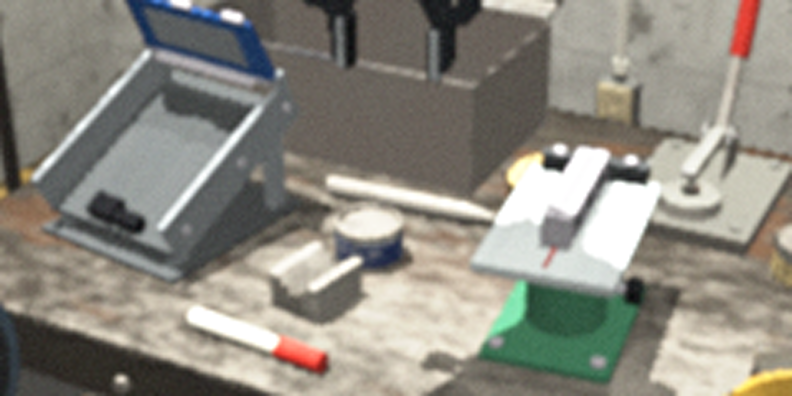

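Top view: both bars lie side by side at the stop with level near ends (rows ~420). The cover stays folded and the bystanders are in place. One closer look along the line to check for a gap, skew or offset.

```bash
python3 - <<'E'
from h import *
import json
r.move_ptp(Q(-.13,0,.23),att(SY,0))
rep()
W=r.get_calibration("wrist");im=r.camera("wrist");cv2.imwrite("pics/w13.png",im[:,:,::-1])
json.dump({k:np.array(v).tolist() for k,v in W.items()},open("w13.json","w"))
cv2.imwrite("pics/w13z.png",cv2.resize(im[200:350,240:390,::-1],None,fx=4,fy=4,interpolation=cv2.INTER_CUBIC))
im=r.camera("top");cv2.imwrite("pics/t13.png",cv2.resize(im[165:255,335:425,::-1],None,fx=6.6,fy=6.6,interpolation=cv2.INTER_CUBIC))
E
```

```text
t43.3 x-130.5 y-0.8 z229.4 Fx0.8 Fy-0.6 Fz-0.1 w60.2
```

View pics/w13z.png

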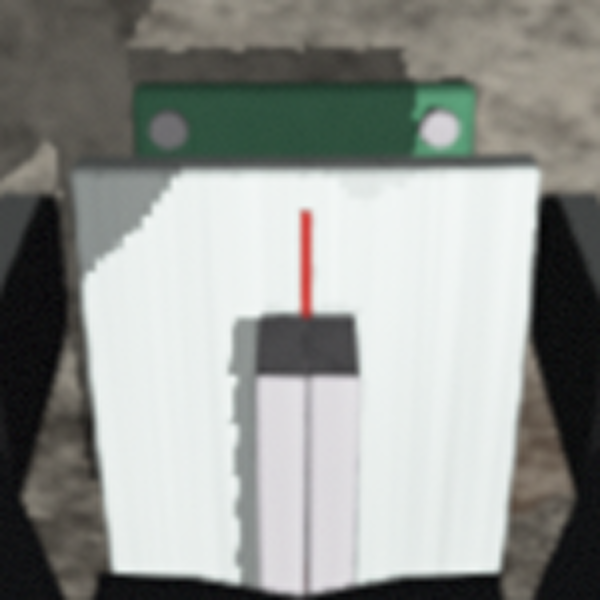

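View pics/t13.png

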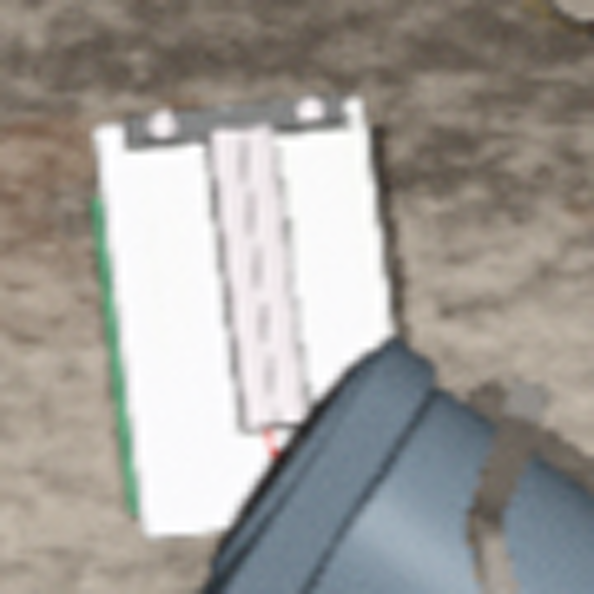

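The seam sits on the red line, there is no gap, the near ends are level and the far ends meet the stop. The robot is clear of everything, so I'm handing in.

```bash
python3 - <<'E'
from h import *
rep();r.hand_in();print("done")
E
```

```text
t43.4 x-129.9 y0.2 z230.0 Fx0.2 Fy0.0 Fz-0.4 w59.7
the job is handed in; nothing more can be done
done
```

The cover is folded and both bars stand together on the plate at the end stop, handed in at 43.4 s of the 67 s allowed.

- **Cover:** I pushed it up at the lip until it stopped. The foot ended about 9 mm from the hinge line, which puts the joint at roughly 1.5 rad, and it was still folded in the last pictures that show it.
- **Bars:** I took both in one grasp, carried them as a pair and set them down on edge under force control. I let go once they stood there.
- **Last checks:** In the wrist and top pictures the bars touch with no visible gap. The seam lies on the red line, the near ends are level, and the far ends meet the stop as far as the top view resolves (about 2–3 mm per pixel). The bystanders looked unmoved, and the robot was clear of everything.

**What did not go as planned:**
- **Bar a was levelled after release:** Sliding the held pair to the stop did not remove their 8 mm stagger. One try reached about 46 N without slipping, and with a lighter grip both bars slipped together. With bar b at the stop, I let go and pushed the near ends with closed fingers until the push came up solid, at about 15 N. So bar a was not yet flush when I released the grip.
- **First grip touched something:** I felt about 9 N on first closing and regripped 5 mm higher. The same force came back, so it was probably the pads pressing the bars down as they closed.

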